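Shift the filter changer's lever into the third slot

ROBOT

A 6-joint arm with a two-finger parallel gripper is mounted at the origin on the work surface. World frame = base frame: x ahead of the robot, y to its left, z up, the work surface at z = 0. Lengths are in m, angles in rad, forces in N, time in s.
With the tool pointing down it reaches from about 0.35 to 0.85 m from the base axis. Payload 8.1 kg.
Tool frame: the origin (TCP) lies on the centre line of the jaws, within the pads' length; the fingertips stand 19 mm ahead of it and the grasp point (between the pads) is the TCP; z points along the fingers, y is the direction in which the jaws open and shut (so a half turn about z gives the same grasp; the last joint's range is limited). The gripper opens to 93 mm and grips with 3 to 60 N. Pads are 15 mm wide; open, the fingers measure 128 mm over their backs; the gripper's body (75 mm by 188 mm) begins 65 mm behind the grasp point.
Start: joints at [1.209, 0.13, 1.488, -0, 1.523, -0.085], TCP at [0.164, 0.577, 0.238] pointing down, gripper open.
Joint ranges: [-2.96, 2.96], [-0.89, 2.26], [0.02, 2.5], [-1.34, 4.48], [0, 2.73], [-2.66, 2.66]. Speed limits (rad/s): [2.39, 2.39, 2.79, 3.14, 3.14, 3.14].

INTERFACE

Orientations are given as a rotation vector (axis times angle).
In Python, from station import manip gives the robot as it stands.
- The arm moves only by the tool drive_tool, never from a script. Its argument "commands" is one flat list of numbers, 7 for each row, row after row: the shift along the tool's x, y, z in mm, then the turn, a rotation vector about the tool's x, y, z in degrees, then the opening, from 0 (shut) to 1 (fully open). A call has 1 to 20 rows; each row shifts and turns the pose as measured when the row begins, along the tool's axes as they then stand; what a row does not reach is not made up. A row lasts 1/10 s, in which the tool goes at most 50 mm and 8.59 degrees, less where a joint would pass 70% of its speed; a pose out of reach is approached as far as the arm can. A call with a gripper value outside its range is refused whole. The fingers move at their own pace and stop on an object; "grip_force" is the grip in N (left out, the last holds). Time passes only in rows, so rows that do not move let the fingers close. It gives the time, the measured TCP pose, the force and the opening at its end, in the units of the state.
- manip.read_state(): the state, without advancing time (a new reading comes with each control period).
- manip.read_camera(name): name is "side" or "top" or "wrist"; returns the picture (384x512x3 uint8, red, green, blue); there is no depth.
- manip.camera_model(name): a dict with "intrinsics" (3x3 intrinsics, pixels), "k1" (the pictures are not rectified: a ray, as slopes to the right and down, at radius r is drawn at 1 + k1 r^2 times it, then the intrinsics apply), "cam_to_world" (4x4, takes a point from camera to world coordinates); the wrist camera has in their place "mount" (4x4, takes a point from camera to tool coordinates, whose origin is the TCP and whose axes are the flange's). Camera axes: x right, y down, z forward; pixel columns grow to the right and rows downward; lengths in m; the calibration is good to about 2 mm. A picture is of the moment at which its call begins: read the wrist's pose just before it. camera_model takes no time and is no camera call.
- manip.hand_in(): hands the job in, once; it reports no verdict.
Trained networks look in the newest picture that a camera, given by its name, has taken for a name from the list of things; names that differ only in an ending like _2 or _b are one class to them, and where a whole thing is asked for, a point or a joint stands for the part that bears it (a point fixed in the world has none). Each returns a list of dicts, best first, with "score" (0 to 1); they miss things now and then, are a little off and sometimes report something else, mostly with a low value. They report only what shows in the picture. A call takes as long as a camera call. They do not tell look-alikes from the thing itself.
- manip.boxes_of(thing, camera): "bbox" ([left, top, right, bottom] in pixels, round what is visible of it).
- manip.regions_of(thing, camera): "pixels" (384x512 bool, what is visible of it) and "bbox" ([left, top, right, bottom] in pixels, round what is visible of it).
- manip.spot_point(thing, camera): "pixel" ([column, row] in pixels: a listed point, or the origin of a listed thing).
The state is a dict: "time": time; "q": joint angles; "qd": joint speeds; "effort": joint torques, N m; "position": TCP position; "ee_rot": TCP orientation; "wrist_force": force on the tool from outside, world axes, zero at the start; "torque": the same for the moment, N m; "opening": opening from 0.0 (shut) to 1.0 (fully open).
Only numpy, scipy, OpenCV 4.12 (cv2) and the standard library are available. Lean on these libraries where they do the work, as an engineer would, in place of code of your own. Each camera call takes 0.05 s, during which the arm holds its last target. There are 200 camera calls.

TASK

Put the filter changer on the optics breadboard into its third position. Pushing its upright black handle with the fingertips or the outside of the fingers, bring the lever to the H-shaped gate's cross passage, push it across to the right-hand lane, then push it forward, away from the robot, until it is fully home in slot 3 (the far right end of the gate, marked with three dots), and let go. Only push: never pinch the handle between the fingers, and leave everything else where it stands.

Things in the scene. Friction and masses are not known exactly. Their poses are not given: they have to be found in the camera images.
- selector: the filter changer: fixed black box, bare aluminium gate plate on top, 140 mm (x) by 130 mm (y), upper face 80 mm above the table; foot flange 180 by 140 mm; a 52 mm thick tube stub on its far side reaches 112 mm from the middle. Origin: centre of its underside, on the table. Its x axis points forward (away from the robot, turned by up to about 25 degrees), y left, z up. Loose things stand around it
- gate_centre (a point): centre of the H gate, at the plate's upper face. Two lanes along x at y = +22 mm (left, the lever starts in it) and -22 mm (right), each 14 mm wide; the 10 mm stem can go 24 mm forward and back in them. Only the cross passage along y at x = 0 joins them, 14 mm wide, its entry corners rounded by 6 mm. Slots: 1 far left, 2 near left, 3 far right, 4 near right, marked with 1 to 4 engraved dots
- slot3 (a point): end of slot 3, at the plate's upper face (80 mm above the table), where the stem's centre line passes (to within a few mm) when the lever is home there: 24 mm forward and 22 mm right of the gate's centre; axes as those of the filter changer
- handle (a point): centre of the handle, half-way up: an upright black grip, cross-shaped in plan, 28 mm over opposite faces, 50 mm tall; with its cap the top is 33 mm above this point. It sits on a 10 mm steel stem; the pivot is below the gate's centre, 13 mm above the table and 110 mm from this point along the stem. Upright, this point is 123 mm above the table, the grip's underside 98 mm. z points up the stem
- lever_across (a joint): sideways lean (rad), positive left: 0 mid passage, about +0.34 in the left lane, -0.34 in the right. Handle centre from the pivot, in the filter changer's axes: x = 110 mm sin(fore), y = 110 mm cos(fore) sin(across), z = 110 mm cos(fore) cos(across). Stiff hinge, no spring: 0.2 Nm friction (about 2 N at the handle), the lever stays where it is left
- lever_fore (a joint): forward lean (rad), positive forward (filter changer's +x): 0 in line with the cross passage (2 mm of play, about 0.03 rad either way, more at the rounded entry), about +0.35 home at the far end of a lane, -0.35 home at the near end. Starts anywhere in between, in the left lane. Stiff, no spring, like the other
- face_far: plain black raised face pad on the far (+x) side of the lever's handle, 14 mm wide and 50 mm tall, its outer surface 14 mm from the lever's centre line; the origin is the pad's middle, 12 mm from the lever's centre line
- face_near: plain black raised face pad on the near (-x, robot's) side of the lever's handle, 14 mm wide and 50 mm tall, its outer surface 14 mm from the lever's centre line; the origin is the pad's middle, 12 mm from the lever's centre line
- face_left: plain black raised face pad on the left (+y) side of the lever's handle, 14 mm wide and 50 mm tall, its outer surface 14 mm from the lever's centre line; the origin is the pad's middle, 12 mm from the lever's centre line
- face_right: plain black raised face pad on the right (-y) side of the lever's handle, 14 mm wide and 50 mm tall, its outer surface 14 mm from the lever's centre line; the origin is the pad's middle, 12 mm from the lever's centre line
- lens_tube: bystander, loose: upright black tube, 31 mm across, 52 mm tall; origin at its underside
- mirror_mount: bystander, loose: square black mirror mount on a steel post, 44 mm wide, 100 mm tall; origin at its underside
- filter_ring: bystander, loose: flat black ring, 31 mm across, 10 mm tall; origin at its underside
- hex_driver: bystander, loose: hand driver lying on the breadboard, black handle; origin under its middle
- cleaner: bystander, loose: small white bottle, 42 mm across, 110 mm tall; origin at its underside
- screw_tray: bystander, loose: grey tray with three compartments, 90 x 120 x 30 mm; origin at its underside
- knob_cap: bystander, loose: small open black cap, 44 mm across, 22 mm tall; origin at its underside
Not all that is in view belongs to the job. Leave any orange look-alike of the selector alone.

How it is judged:
On the way:
1. the lever has been pushed across the passage into the right-hand lane (value of joint lever_across below -0.27 rad and value of joint lever_fore between -0.15 and 0.15 rad), for 0.05 s.
At the end, for the whole second after the job is handed in: the lever stands still in the far end of the right-hand lane (slot 3), leaning forward by more than 0.305 rad (within about 3 mm of the slot's end at the plate) and right by more than 0.27 rad, and no bystander has moved 20 mm (value of joint lever_fore above 0.305 rad and value of joint lever_across below -0.27 rad and velocity of joint lever_fore between -0.05 and 0.05 rad/s and distance of each of lens_tube, mirror_mount, filter_ring, hex_driver, cleaner, screw_tray, knob_cap from where it was at the start of the episode below 0.02 m); the robot touches nothing.
It fails at once if the handle is pinched: pressed by the fingers on two opposite faces at once ((contact force between the fingers and face_far above 0.5 N and contact force between the fingers and face_near above 0.5 N) or (contact force between the fingers and face_left above 0.5 N and contact force between the fingers and face_right above 0.5 N)).
It fails at once if a bystander is moved, carried or lifted by 20 mm or more (distance of any of lens_tube, mirror_mount, filter_ring, hex_driver, cleaner, screw_tray, knob_cap from where it was at the start of the episode above 0.02 m).
It also fails if it takes over 64 s, if anything falls off the work surface, if the arm or the gripper's body presses on something with over 40 N, if the wrist force passes 120 N, or if a joint passes its speed limit or range.

## Working session

There is one attempt and no reset: what is moved stays moved. The work goes in short steps, Python scripts to look and compute and a tool call to move; the robot and the scene stay as the last step left them, time stands still between calls to the robot, and variables do not carry over. Pictures are saved under pics/ and viewed, about 8 in all and at most 12, crops included, and the job is handed in when it is done.

Besides the shell and the picture viewer there is one more tool, called as name(argument=value, ...), one argument or row to a line, values as JSON. drive_tool: Moves the arm, as the interface text tells. Its arguments: {"type":"object","properties":{"commands":{"type":"array"},"grip_force":{"type":"number"}},"required":["commands"]}

```bash
mkdir -p pics; cat > h.py <<'E'
import numpy as np, cv2
from scipy.spatial.transform import Rotation as R
from station import manip
def T_cam(name, st=None):
    m=manip.camera_model(name)
    if 'cam_to_world' in m: return m,np.array(m['cam_to_world'])
    st=st or manip.read_state(); T=np.eye(4); T[:3,:3]=R.from_rotvec(st['ee_rot']).as_matrix(); T[:3,3]=st['position']
    return m,T@np.array(m['mount'])
def ray(name,px,st=None):
    m,T=T_cam(name,st);K=np.array(m['intrinsics'])
    p=cv2.undistortPoints(np.array([[px]],float),K,np.array([m['k1'],0,0,0,0.]))[0,0]
    d=T[:3,:3]@np.array([p[0],p[1],1]); return T[:3,3],d
def at_z(name,px,z,st=None):
    o,d=ray(name,px,st); return o+d*(z-o[2])/d[2]
def proj(name,P,st=None):
    m,T=T_cam(name,st);Ti=np.linalg.inv(T)
    return cv2.projectPoints(np.atleast_2d(P).astype(float),cv2.Rodrigues(Ti[:3,:3])[0],Ti[:3,3],np.array(m['intrinsics']),np.array([m['k1'],0,0,0,0.]))[0][:,0]
def tri(obs):
    A=np.zeros((3,3));b=np.zeros(3)
    for o,d in obs:
        d=d/np.linalg.norm(d);M=np.eye(3)-np.outer(d,d);A+=M;b+=M@o
    x=np.linalg.solve(A,b); return x,[np.linalg.norm(np.cross(x-o,d/np.linalg.norm(d)))for o,d in obs]
E
python3 - <<'E'
from h import *
st=manip.read_state();print(st)
ims={}
for c in('top','side','wrist'):
    im=manip.read_camera(c);ims[c]=im;cv2.imwrite(f'pics/{c}0.png',im[:,:,::-1])
    for t in('gate_centre','slot3','handle','selector'):
        print(c,t,[(np.round(d['pixel']),round(d['score'],2)) for d in manip.spot_point(t,c)[:3]])
    m,T=T_cam(c);print(np.round(T,3).tolist())
cv2.imwrite('pics/a.png',cv2.resize(np.hstack([ims['top'],ims['side']]),(800,300))[:,:,::-1])
E
```

```text
{'time': 0.0, 'q': array([ 1.20858595e+00,  1.31150271e-01,  1.48927136e+00, -5.07978751e-06,
        1.52297422e+00, -8.54010501e-02]), 'qd': array([-2.30937989e-03, -1.07370596e-03,  6.77609700e-04, -1.08918768e-03,
       -9.54681826e-05, -8.21390057e-04]), 'effort': array([ 3.01371847e-04, -5.59804308e+01, -4.91767430e+01,  7.67102279e-02,
        3.50029359e-02, -1.51207119e-04]), 'position': array([0.16376718, 0.57667292, 0.23659826]), 'ee_rot': array([-4.33369126e-01, -3.11115809e+00,  2.76323687e-03]), 'wrist_force': array([ 0.10884979, -0.31772332,  0.23139174]), 'torque': array([-0.01649842, -0.03316644,  0.00808996]), 'opening': 1.0031377673705668}
top gate_centre [(array([295., 108.]), 0.95), (array([165., 277.]), 0.86), (array([231., 162.]), 0.73)]
top slot3 [(array([302., 101.]), 0.79), (array([329., 210.]), 0.65), (array([174., 271.]), 0.63)]
top handle [(array([324., 217.]), 0.49), (array([163., 281.]), 0.48), (array([219., 167.]), 0.46)]
top selector [(array([320., 222.]), 0.9), (array([290., 114.]), 0.86), (array([234., 168.]), 0.66)]
[[-0.027, -0.99, 0.137, 0.242], [-1.0, 0.028, 0.006, 0.002], [-0.01, -0.137, -0.991, 1.536], [0.0, 0.0, 0.0, 1.0]]
side gate_centre [(array([358., 206.]), 0.95), (array([264., 255.]), 0.87), (array([127., 183.]), 0.56)]
side slot3 [(array([141., 185.]), 0.96), (array([278., 187.]), 0.95), (array([371., 206.]), 0.81)]
side handle [(array([407., 307.]), 0.72), (array([364., 198.]), 0.64), (array([264., 243.]), 0.63)]
side selector [(array([266., 210.]), 0.83), (array([265., 281.]), 0.83), (array([135., 207.]), 0.75)]
[[0.874, -0.225, 0.431, -0.078], [-0.485, -0.444, 0.753, -0.89], [0.021, -0.867, -0.497, 0.693], [0.0, 0.0, 0.0, 1.0]]
wrist gate_centre [(array([ 37., 250.]), 0.79)]
wrist slot3 []
wrist handle []
wrist selector [(array([ 77., 224.]), 0.91)]
[[0.273, 0.927, 0.257, 0.093], [0.962, -0.263, -0.073, 0.599], [0.0, 0.267, -0.964, 0.385], [0.0, 0.0, 0.0, 1.0]]
```

View pics/top0.png

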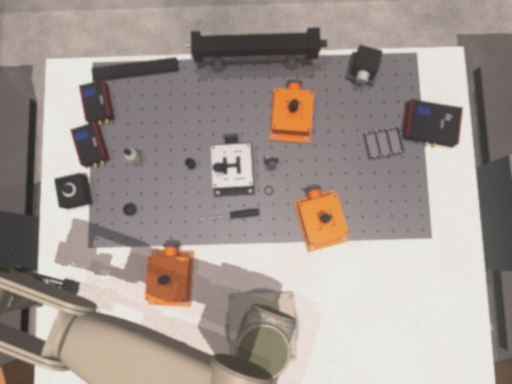

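View pics/side0.png

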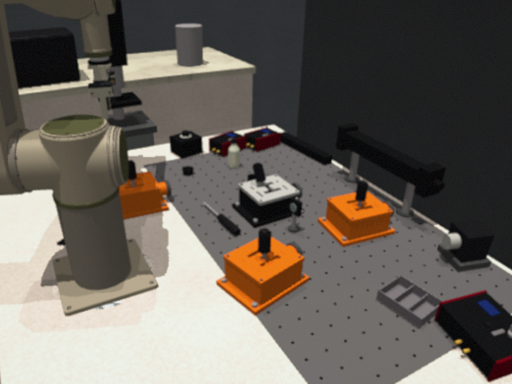

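The top view shows three orange look-alikes, at (293,113), (322,218) and (169,277). The only one with a bare aluminium plate on a black box is at (232,167), or (268,195) in the side view, so that is the selector. Next I'll enlarge it and measure.

```bash
cat > m.py <<'E'
from h import *
import sys
top=cv2.imread('pics/top0.png');side=cv2.imread('pics/side0.png')
a=cv2.resize(top[125:235,170:295],(500,440),interpolation=cv2.INTER_CUBIC)
b=cv2.resize(side[150:245,205:315],(300,259),interpolation=cv2.INTER_CUBIC)
c=np.zeros((440,800,3),np.uint8);c[:,:500]=a;c[:259,500:]=b;cv2.imwrite('pics/crop.png',c)
for t,z in (('gate_centre',.08),('slot3',.08),('handle',.123),('selector',0.),('lens_tube',0),('mirror_mount',0),('filter_ring',0),('hex_driver',0),('knob_cap',0),('cleaner',0)):
    for cam in('top','side'):
        for d in manip.spot_point(t,cam):
            p=at_z(cam,d['pixel'],z)
            if (cam=='top' and t in('gate_centre','slot3','handle','selector') and not(200<d['pixel'][0]<260 and 130<d['pixel'][1]<200)): continue
            if (cam=='side' and t in('gate_centre','slot3','handle','selector') and not(235<d['pixel'][0]<305 and 155<d['pixel'][1]<225)): continue
            print(t,cam,np.round(d['pixel'],1),round(d['score'],2),np.round(p,3))
for d in manip.regions_of('selector','top'): print(d['bbox'],d['score'])
E
python3 m.py
```

```text
gate_centre top [231.3 162.2] 0.73 [0.533 0.086 0.08 ]
gate_centre side [266.7 187.7] 0.55 [0.519 0.089 0.08 ]
gate_centre side [261.7 175.4] 0.34 [0.547 0.169 0.08 ]
slot3 top [235.3 161.4] 0.56 [0.536 0.073 0.08 ]
slot3 side [277.8 186.7] 0.95 [0.553 0.079 0.08 ]
handle top [219.1 167.3] 0.46 [0.509 0.122 0.123]
handle side [257.2 171.9] 0.61 [0.503 0.121 0.123]
selector top [234.2 168.3] 0.66 [0.528 0.081 0.   ]
selector side [266.  209.9] 0.83 [0.52 0.09 0.  ]
lens_tube top [190.4 162.4] 0.64 [0.553 0.232 0.   ]
lens_tube side [252.6 188.3] 0.4 [0.552 0.235 0.   ]
mirror_mount top [270.2 167. ] 0.63 [ 0.529 -0.043  0.   ]
mirror_mount side [290.5 232.7] 0.65 [ 0.519 -0.053  0.   ]
filter_ring top [269.1 191. ] 0.42 [ 0.446 -0.037  0.   ]
filter_ring side [236.6 163.5] 0.22 [ 0.593  0.439 -0.   ]
filter_ring side [252.8 185.9] 0.19 [0.561 0.25  0.   ]
hex_driver top [231.3 214.1] 0.83 [0.37  0.094 0.   ]
hex_driver side [216.1 221. ] 0.76 [0.354 0.102 0.   ]
hex_driver side [277.7 186.8] 0.4 [0.634 0.205 0.   ]
knob_cap top [132.  207.3] 0.59 [0.403 0.432 0.   ]
knob_cap side [408.8 308.4] 0.69 [ 0.593 -0.443  0.   ]
knob_cap side [185.2 171.8] 0.46 [0.392 0.459 0.   ]
cleaner top [133.2 160.9] 0.71 [0.564 0.43  0.   ]
cleaner side [236.4 163.4] 0.8 [0.593 0.44  0.   ]
[268.6, 78.2, 313.2, 145.2] 0.78
[145.2, 246.7, 193.9, 303.6] 0.78
[214.6, 135.7, 254.0, 198.0] 0.73
[293.7, 183.7, 347.5, 251.4] 0.72
[213.1, 161.9, 228.8, 174.0] 0.4
```

View pics/crop.png

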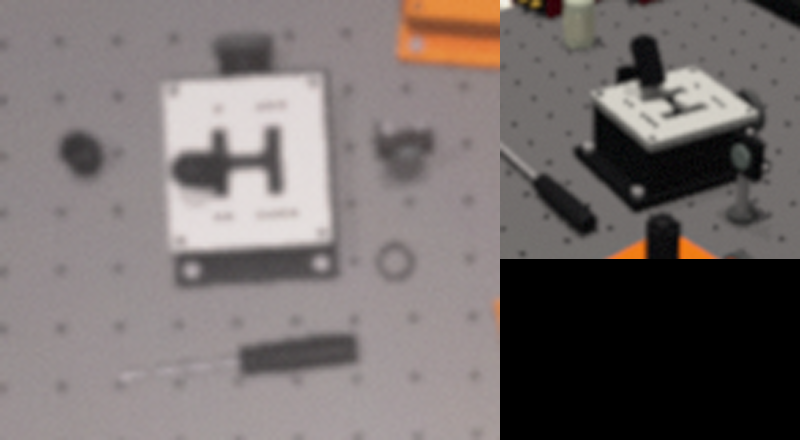

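The crop shows the aluminium selector. The gate centre is at crop (248,161), which is top-view (232,165). The handle leans left with its top at crop (185,168), probably a little on the near side. The mirror mount is to the right, the ring near right, the driver in front and the lens tube to the left. Next I'll fit its pose from the plate corners.

```bash
cat > fit.py <<'E'
from h import *
C=[(162,78),(328,72),(337,244),(172,250)]
P=np.array([at_z('top',(170+(x+.5)/4-.5,125+(y+.5)/4-.5),.08)[:2] for x,y in C])
print(np.round(P,3))
c=P.mean(0);f=(P[0]+P[1]-P[2]-P[3])/2;l=(P[0]+P[3]-P[1]-P[2])/2
print('c',c,'len',np.linalg.norm(f),np.linalg.norm(l),'yaw',np.degrees(np.arctan2(f[1],f[0])),np.degrees(np.arctan2(-l[0],l[1])))
g=at_z('top',(170+248.5/4-.5,125+161.5/4-.5),.08);print('gate',g)
yaw=np.arctan2(f[1],f[0]);Rz=np.array([[np.cos(yaw),-np.sin(yaw)],[np.sin(yaw),np.cos(yaw)]])
c=.5*(c+g[:2])
x,r=tri([ray('top',(219.1,167.3)),ray('side',(257.2,171.9))]);print('handle',x,r,'local',(Rz.T@(x[:2]-c)),x[2])
# render handle axis hypotheses
for fo in(-.35,-.2,-.1,0,.1):
    a=.34;d=np.array([np.sin(fo),np.cos(fo)*np.sin(a),np.cos(fo)*np.cos(a)])
    q=[np.r_[c+Rz@(d*k)[:2],.013+(d*k)[2]] for k in(.07,.11,.143)]
    print(fo,[( (u-170+.5)*4,(v-125+.5)*4) if 0 else np.round([(u-169.5)*4,(v-124.5)*4]) for u,v in proj('top',q)],[np.round([(u-204.5)*2.73,(v-149.5)*2.73]+np.array([500,0])) for u,v in proj('side',q)])
st=manip.read_state();M=R.from_rotvec(st['ee_rot']).as_matrix();print(np.round(M,3))
E
python3 fit.py
```

```text
[[0.596 0.154]
 [0.597 0.018]
 [0.454 0.014]
 [0.453 0.148]]
c [0.5249434  0.08366091] len 0.14307056892835726 0.13522470949217572 yaw 1.9594999273002087 0.44468112027606027
gate [0.52449949 0.08504807 0.08      ]
handle [0.50734646 0.123727   0.12125192] [np.float64(0.0027122656857280826), np.float64(0.0027122656857280405)] local [-0.01601856  0.03994359] 0.12125192149658384
-0.35 [array([225., 193.]), array([206., 203.]), array([191., 212.])] [array([648., 106.]), array([632.,  76.]), array([619.,  50.])]
-0.2 [array([222., 180.]), array([203., 183.]), array([186., 185.])] [array([655., 101.]), array([644.,  69.]), array([634.,  41.])]
-0.1 [array([222., 172.]), array([202., 169.]), array([184., 167.])] [array([660.,  99.]), array([652.,  65.]), array([645.,  37.])]
0 [array([221., 163.]), array([201., 155.]), array([183., 149.])] [array([665.,  97.]), array([660.,  63.]), array([656.,  34.])]
0.1 [array([221., 155.]), array([200., 142.]), array([183., 131.])] [array([670.,  96.]), array([668.,  61.]), array([666.,  32.])]
[[-0.962  0.273  0.   ]
 [ 0.273  0.962  0.   ]
 [-0.     0.    -1.   ]]
```

drive_tool(
  commands=[0, 0, 0, 0, 0, -8.5, 0, 0, 0, 0, 0, 0, -8.5, 0, -22, -39, 0, 0, 0, 0, 0, -22, -39, 0, 0, 0, 0, 0, -22, -39, 0, 0, 0, 0, 0, -22, -39, 0, 0, 0, 0, 0, -22, -39, 0, 0, 0, 0, 0, -22, -39, 0, 0, 0, 0, 0, -22, -39, 0, 0, 0, 0, 0, -22, -39, 0, 0, 0, 0, 0, -22, -39, 0, 0, 0, 0, 0, -22, -39, 0, 0, 0, 0, 0, -22, -39, 0, 0, 0, 0, 0, -22, -39, 0, 0, 0, 0, 0],
  grip_force=15,
)

```text
time: 3.2
position: [0.4502, 0.1056, 0.2379]
ee_rot: [-0.067, 3.135, 0.004]
wrist_force: [0.1, 0.9, -0.7]
opening: 0.006
```

```bash
cat > look.py <<'E'
from h import *
import sys
st=manip.read_state();im=manip.read_camera('wrist');cv2.imwrite('pics/%s.png'%sys.argv[1],im[:,:,::-1])
print(st['time'],st['position'],st['opening'],st['wrist_force'],np.round(R.from_rotvec(st['ee_rot']).as_matrix(),3).tolist())
for t,z in(('gate_centre',.08),('slot3',.08),('handle',.118)):
    print(t,[(np.round(d['pixel']),round(d['score'],2),np.round(at_z('wrist',d['pixel'],z,st),4)) for d in manip.spot_point(t,'wrist')[:2]])
E
python3 look.py w1
```

```text
3.2 [0.45016642 0.1055513  0.23792446] 0.005553688625775276 [ 0.1165278   0.93857371 -0.69437335] [[-0.999, -0.043, 0.005], [-0.043, 0.999, 0.002], [-0.005, 0.002, -1.0]]
gate_centre [(array([235., 243.]), 0.57, array([0.5217, 0.0808, 0.08  ]))]
slot3 [(array([219., 263.]), 0.75, array([0.549 , 0.0619, 0.08  ]))]
handle [(array([459., 260.]), 0.5, array([0.5132, 0.3239, 0.118 ]))]
```

View pics/w1.png

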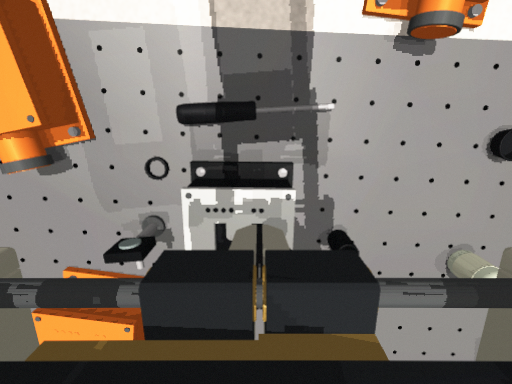

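The wrist view shows the plate and the gate's right lane near (222,237), but the closed fingers hide the handle. Its gate centre of (0.522, 0.081) agrees with the top view's (0.525, 0.084). I'll descend on the near side of the handle.

drive_tool(
  commands=[-4, 16, 30, 0, 0, 0, 0, -4, 0, 40, 0, 0, 0, 0, 0, 0, 35, 0, 0, 0, 0, 0, 0, 10, 0, 0, 0, 0, 0, 0, 0, 0, 0, 0, 0],
)

```text
time: 3.9
position: [0.4565, 0.1306, 0.1221]
ee_rot: [-0.073, 3.132, 0.008]
wrist_force: [0.1, 0.9, 0.8]
opening: 0.008
```

```bash
cat > ts.py <<'E'
from h import *
import sys
st=manip.read_state();print(st['time'],np.round(st['position'],4),np.round(st['wrist_force'],1))
a=manip.read_camera('top')
for d in manip.spot_point('handle','top'):
    if 195<d['pixel'][0]<265 and 130<d['pixel'][1]<200: print('top',d['pixel'],d['score'],at_z('top',d['pixel'],.118))
b=manip.read_camera('side')
for d in manip.spot_point('handle','side'):
    if 235<d['pixel'][0]<305 and 150<d['pixel'][1]<225: print('side',d['pixel'],d['score'],at_z('side',d['pixel'],.118))
a=cv2.resize(a[130:205,195:270],(400,400),interpolation=cv2.INTER_CUBIC);b=cv2.resize(b[140:215,225:300],(400,400),interpolation=cv2.INTER_CUBIC)
cv2.imwrite('pics/%s.png'%sys.argv[1],np.hstack([a,b])[:,:,::-1])
E
python3 ts.py t1
```

```text
3.9 [0.4565 0.1306 0.1221] [0.1 0.9 0.8]
side [259.2, 173.2] 0.59 [0.50894781 0.11946094 0.118     ]
```

View pics/t1.png

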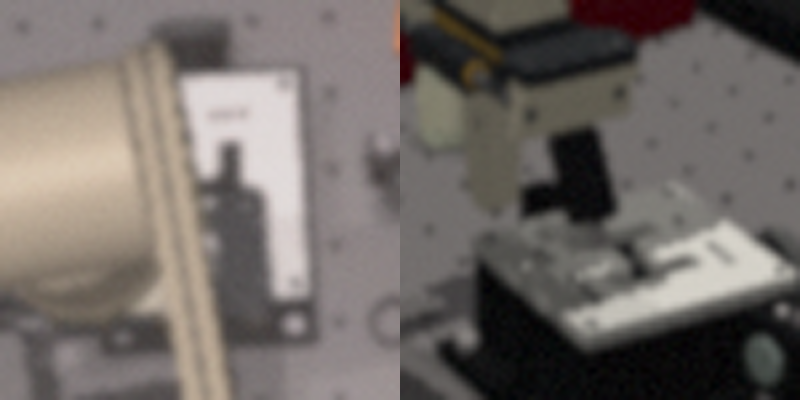

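The side view shows the finger standing free, left and near of the handle, with its tip at picture (495,205). The handle runs from (575,130) to (590,215). I'll shift right a little, then creep forward.

drive_tool(
  commands=[-12, -8, 0, 0, 0, 0, 0, -5, 0, 0, 0, 0, 0, 0, -5, 0, 0, 0, 0, 0, 0, -4, 0, 0, 0, 0, 0, 0, 0, 0, 0, 0, 0, 0, 0],
)

```text
time: 4.6
position: [0.4911, 0.1226, 0.1306]
ee_rot: [-0.069, 3.119, 0.011]
wrist_force: [-1.2, 0.5, -0.1]
opening: 0.009
```

```bash
python3 ts.py t2; python3 -c "
from h import *
s=manip.read_state();print(s['position'],s['wrist_force'],np.round(R.from_rotvec(s['ee_rot']).as_matrix(),3).tolist(),s['qd'])"
```

```text
4.6 [0.4911 0.1226 0.1306] [-1.2  0.5 -0.1]
side [259.3, 171.3] 0.43 [0.51571746 0.13082624 0.118     ]
[0.49052354 0.12265952 0.13031052] [-0.09327676 -0.36360042  0.00519837] [[-0.999, -0.045, 0.021], [-0.045, 0.999, 0.007], [-0.022, 0.006, -1.0]] [ 0.00092365 -0.00217842  0.00260762 -0.00022527 -0.00036924 -0.00019082]
```

View pics/t2.png

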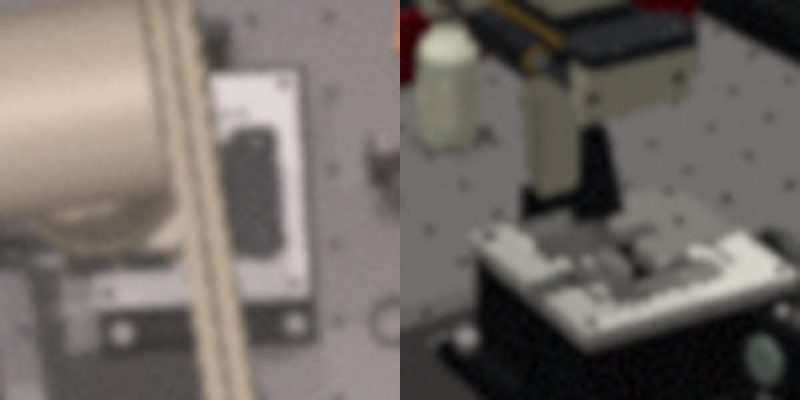

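The side view shows the finger against, or just touching, the near-left of the handle at (580,190). I'll go about 10 mm forward to reach fore ≈ 0 and level the tool.

drive_tool(
  commands=[-4, 0, 2, 0, 1.2, 0, 0, -3, 0, 2, 0, 0, 0, 0, 0, 0, 0, 0, 0, 0, 0],
)

```text
time: 5.1
position: [0.4969, 0.123, 0.1261]
ee_rot: [0.071, -3.14, -0.009]
wrist_force: [-1.7, -0.5, 0.1]
opening: 0.006
```

drive_tool(
  commands=[-3, 0, 0, 0, 0, 0, 0, -1, 0, 0, 0, 0, 0, 0, 0, 0, 0, 0, 0, 0, 0],
)

```text
time: 5.4
position: [0.5005, 0.1233, 0.1259]
ee_rot: [0.071, -3.14, -0.009]
wrist_force: [-2.2, 0.2, 1.5]
opening: 0.004
```

drive_tool(
  commands=[25, 0, 0, 0, 0, 0, 0, 0, 25, 0, 0, 0, 0, 0, 0, 27, 0, 0, 0, 0, 0, -20, 0, 0, 0, 0, 0, 0, -20, 0, 0, 0, 0, 0, 0, 0, 0, 0, 0, 0, 0, 0],
)

```text
time: 6.0
position: [0.5133, 0.1777, 0.126]
ee_rot: [-0.071, 3.138, 0.009]
wrist_force: [0.3, -0.3, 0.4]
opening: 0.005
```

```bash
python3 ts.py t3; python3 -c "
from h import *
s=manip.read_state();print(s['position'],s['wrist_force'],np.round(R.from_rotvec(s['ee_rot']).as_matrix(),3).tolist())
c=np.array([.524,.083]);y=.027;Rz=np.array([[np.cos(y),-np.sin(y)],[np.sin(y),np.cos(y)]])
for fo in(-.2,-.1,0,.1,.2):
    a=.34;d=np.array([np.sin(fo),np.cos(fo)*np.sin(a),np.cos(fo)*np.cos(a)])
    q=[np.r_[c+Rz@(d*k)[:2],.013+(d*k)[2]] for k in(.085,.143)]
    print(fo,[np.round([(u-224.5)*5.333+400,(v-139.5)*5.333]) for u,v in proj('side',q)])"
```

```text
6.0 [0.5133 0.1777 0.126 ] [ 0.3 -0.3  0.4]
side [263.5, 174.3] 0.79 [0.51693014 0.10705311 0.118     ]
[0.51091254 0.17708784 0.12540319] [-0.17336466 -0.15870692  0.68274466] [[-0.999, -0.045, -0.0], [-0.045, 0.999, 0.006], [-0.0, 0.006, -1.0]]
-0.2 [array([588., 228.]), array([556., 135.])]
-0.1 [array([600., 223.]), array([576., 127.])]
0 [array([612., 219.]), array([598., 120.])]
0.1 [array([625., 217.]), array([619., 117.])]
0.2 [array([638., 216.]), array([640., 116.])]
```

View pics/t3.png

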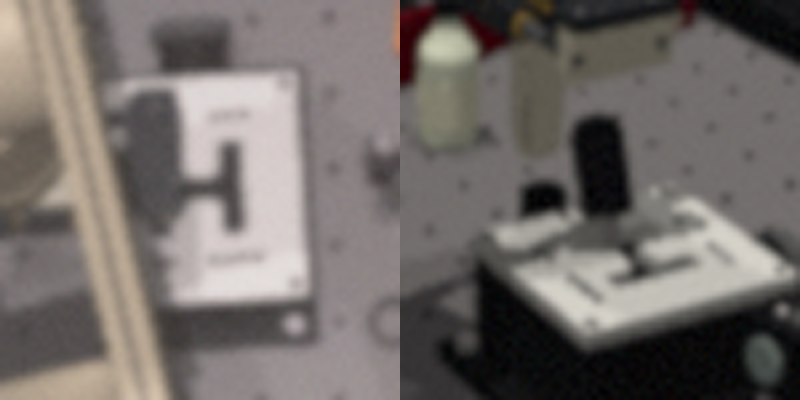

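The lever axis in the side view runs from (600,120) to (607,215), which matches fore ≈ 0. The finger is clear on the left. I'll align with the cross passage and push right.

drive_tool(
  commands=[-9, -3, 0, 0, 0, 0, 0, 0, -6, 0, 0, 0, 0, 0, 0, -6, 0, 0, 0, 0, 0, 0, -6, 0, 0, 0, 0, 0, 0, -6, 0, 0, 0, 0, 0, 0, 0, 0, 0, 0, 0, 0],
)

```text
time: 6.8
position: [0.5211, 0.1482, 0.1261]
ee_rot: [-0.069, 3.14, 0.011]
wrist_force: [0.3, 1.1, -0.6]
opening: 0.005
```

drive_tool(
  commands=[0, -6, 0, 0, 0, 0, 0, 0, -6, 0, 0, 0, 0, 0, 0, -6, 0, 0, 0, 0, 0, 0, -6, 0, 0, 0, 0, 0, 0, 0, 0, 0, 0, 0, 0],
)

```text
time: 7.3
position: [0.5224, 0.1222, 0.1264]
ee_rot: [-0.07, 3.139, 0.012]
wrist_force: [0.2, 1.6, 1.5]
opening: 0.008
```

drive_tool(
  commands=[0, -6, 0, 0, 0, 0, 0, 0, -6, 0, 0, 0, 0, 0, 0, -6, 0, 0, 0, 0, 0, 0, -6, 0, 0, 0, 0, 0, 0, -4, 0, 0, 0, 0, 0, 0, 0, 0, 0, 0, 0, 0],
)

```text
time: 7.9
position: [0.5234, 0.0915, 0.1258]
ee_rot: [-0.069, 3.14, 0.011]
wrist_force: [0.8, 2.0, 1.6]
opening: 0.004
```

drive_tool(
  commands=[0, -4, 0, 0, 0, 0, 0, 0, -4, 0, 0, 0, 0, 0, 0, -3, 0, 0, 0, 0, 0, 0, 0, 0, 0, 0, 0, 0],
)

```text
time: 8.3
position: [0.5235, 0.0796, 0.1249]
ee_rot: [0.069, -3.141, -0.012]
wrist_force: [1.2, 1.4, 0.2]
opening: 0.007
```

drive_tool(
  commands=[0, -3, 0, 0, 0, 0, 0, 0, -3, 0, 0, 0, 0, 0, 0, 0, 0, 0, 0, 0, 0],
)

```text
time: 8.6
position: [0.5235, 0.0759, 0.1247]
ee_rot: [0.07, -3.14, -0.019]
wrist_force: [-1.2, 2.9, 0.9]
opening: 0.006
```

```bash
python3 ts.py t4; python3 -c "
from h import *
c=np.array([.524,.083]);y=.027;Rz=np.array([[np.cos(y),-np.sin(y)],[np.sin(y),np.cos(y)]])
for a in(.1,-.1,-.2,-.34):
    fo=0;d=np.array([np.sin(fo),np.cos(fo)*np.sin(a),np.cos(fo)*np.cos(a)])
    q=[np.r_[c+Rz@(d*k)[:2],.013+(d*k)[2]] for k in(.085,.143)]
    print(a,[np.round([(u-224.5)*5.333+400,(v-139.5)*5.333]) for u,v in proj('side',q)])"
```

```text
8.6 [0.5235 0.0759 0.1247] [-1.2  2.9  0.9]
side [276.2, 182.3] 0.62 [0.52396911 0.04468082 0.118     ]
0.1 [array([631., 226.]), array([629., 130.])]
-0.1 [array([647., 238.]), array([657., 150.])]
-0.2 [array([655., 247.]), array([670., 163.])]
-0.34 [array([666., 260.]), array([689., 186.])]
```

View pics/t4.png

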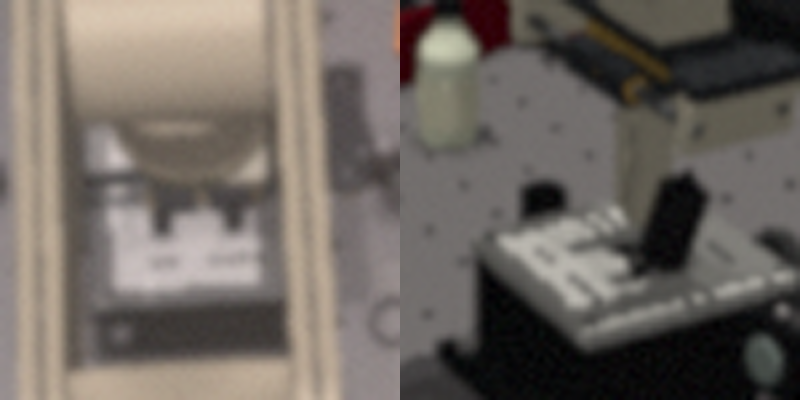

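The side view puts the handle axis from (688,180) to (663,260), so it leans right by about 0.3 rad. I'll push the last few millimetres to the lane wall.

drive_tool(
  commands=[0, -4, 0, 0, 0, 0, 0, 0, -4, 0, 0, 0, 0, 0, 0, -4, 0, 0, 0, 0, 0],
)

```text
time: 9.1
position: [0.5235, 0.0741, 0.1247]
ee_rot: [0.076, -3.14, -0.047]
wrist_force: [-0.1, 21.9, 0.3]
opening: 0.003
```

drive_tool(
  commands=[0, 10, 0, 0, 0, 0, 0, 0, 8, 0, 0, 0, 0, 0, 20, 0, 0, 0, 0, 0, 0, 20, 0, 0, 0, 0, 0, 0, 15, 0, 0, 0, 0, 0, 0, 0, 0, 0, 0, 0, 0, 0],
)

```text
time: 9.7
position: [0.4662, 0.0893, 0.125]
ee_rot: [0.077, -3.14, -0.04]
wrist_force: [0.5, 0.1, 0.4]
opening: 0.004
```

```bash
python3 ts.py t5;  python3 -c "
from h import *
s=manip.read_state();print(s['position'],s['wrist_force'],np.round(R.from_rotvec(s['ee_rot']).as_matrix(),3).tolist())"
```

```text
9.7 [0.4662 0.0893 0.125 ] [0.5 0.1 0.4]
side [274.9, 180.8] 0.77 [0.52554594 0.0546151  0.118     ]
side [265.1, 186.9] 0.43 [0.4804461 0.0345391 0.118    ]
[0.46826143 0.0894416  0.12558667] [-0.49788366  0.15561351  0.05442938] [[-0.999, -0.049, 0.001], [-0.049, 0.998, 0.026], [-0.002, 0.026, -1.0]]
```

drive_tool(
  commands=[0, -15, 0, 1.5, 0, 0, 0, 0, -15, 0, 0, 0, 0, 0, 0, -10, 0, 0, 0, 0, 0, 0, 0, 0, 0, 0, 0, 0],
)

```text
time: 10.3
position: [0.4722, 0.0457, 0.1254]
ee_rot: [-0.077, 3.138, -0.009]
wrist_force: [-0.4, 0.5, 1.2]
opening: 0.004
```

drive_tool(
  commands=[-8, 0, 0, 0, 0, 0, 0, -6, 0, 0, 0, 0, 0, 0, -6, 0, 0, 0, 0, 0, 0, -6, 0, 0, 0, 0, 0, 0, -6, 0, 0, 0, 0, 0, 0, 0, 0, 0, 0, 0, 0, 0],
)

```text
time: 10.9
position: [0.5073, 0.0477, 0.1253]
ee_rot: [-0.076, 3.139, -0.01]
wrist_force: [0.4, -0.3, 0.4]
opening: 0.005
```

drive_tool(
  commands=[-6, -1, 0, 0, 0, 0, 0, -6, 0, 0, 0, 0, 0, 0, -6, 0, 0, 0, 0, 0, 0, -4, 0, 0, 0, 0, 0, 0, 0, 0, 0, 0, 0, 0, 0],
)

```text
time: 11.4
position: [0.5291, 0.0484, 0.1246]
ee_rot: [0.078, -3.137, 0.009]
wrist_force: [-0.5, 0.8, 0.5]
opening: 0.007
```

drive_tool(
  commands=[-4, 0, 0, 0, 0, 0, 0, -4, 0, 0, 0, 0, 0, 0, -4, 0, 0, 0, 0, 0, 0],
)

```text
time: 11.7
position: [0.5374, 0.049, 0.1231]
ee_rot: [0.078, -3.127, 0.009]
wrist_force: [-26.4, -2.9, 20.0]
opening: 0.007
```

```bash
python3 ts.py t6
```

```text
11.7 [0.5374 0.049  0.1231] [-26.4  -2.9  20. ]
side [265.1, 210.4] 0.72 [ 0.41513104 -0.07798216  0.118     ]
side [283.2, 181.3] 0.43 [0.54582271 0.04086576 0.118     ]
```

View pics/t6.png

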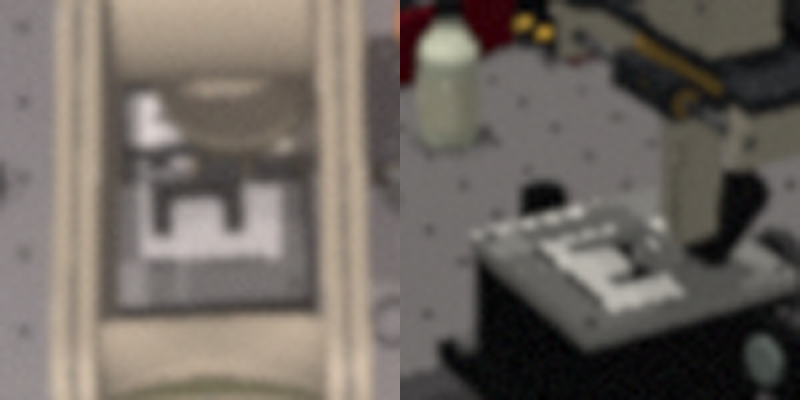

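The force jumped to 26 N at TCP x 0.537, where I predicted 0.539 for the slot end. The side view shows the handle leaning forward and right from (712,255) to (745,180). I'll back off along -x, rise, and check.

drive_tool(
  commands=[10, 0, 0, 0, 0, 0, 0, 20, 0, 0, 0, 0, 0, 0, 25, 0, 0, 0, 0, 0, 0, 20, 0, -20, 0, 0, 0, 0, 20, 0, -40, 0, 0, 0, 0, 20, 0, -40, 0, 0, 0, 0, 0, 40, 0, 0, 0, 0, 0, 0, 45, 0, 0, 0, 0, 0, 0, 45, 0, 0, 0, 0, 0, 0, 45, 0, 0, 0, 0, 0, 0, 45, 0, 0, 0, 0, 0, 0, 0, 0, 0, 0, 0, 0],
)

```text
time: 13.1
position: [0.4144, 0.2709, 0.2325]
ee_rot: [-0.066, 3.13, 0.001]
wrist_force: [-1.0, -0.4, -0.2]
opening: 0.009
```

```bash
python3 ts.py t7; python3 -c "
from h import *
c=np.array([.524,.083]);y=.027;Rz=np.array([[np.cos(y),-np.sin(y)],[np.sin(y),np.cos(y)]])
for fo in(.2,.28,.35):
  for cam,u0,v0,o in(('top',194.5,129.5,0),('side',224.5,139.5,400)):
    a=-.34;d=np.array([np.sin(fo),np.cos(fo)*np.sin(a),np.cos(fo)*np.cos(a)])
    q=[np.r_[c+Rz@(d*k)[:2],.013+(d*k)[2]] for k in(.085,.143)]
    print(fo,cam,[np.round([(u-u0)*5.333+o,(v-v0)*5.333]) for u,v in proj(cam,q)])
for t in('lens_tube','mirror_mount','filter_ring','hex_driver','knob_cap','cleaner','screw_tray'):
    print(t,[(np.round(d['pixel'],1).tolist(),round(d['score'],2)) for d in manip.spot_point(t,'top')])
print(manip.read_state()['wrist_force'])"
```

```text
13.1 [0.4144 0.2709 0.2325] [-1.  -0.4 -0.2]
top [239.4, 153.0] 0.64 [0.55492914 0.0572975  0.118     ]
side [285.9, 180.2] 0.49 [0.55681432 0.04329222 0.118     ]
0.2 top [array([245., 156.]), array([272., 117.])]
0.2 side [array([690., 255.]), array([732., 179.])]
0.28 top [array([243., 146.]), array([270.,  99.])]
0.28 side [array([699., 255.]), array([747., 178.])]
0.35 top [array([242., 138.]), array([267.,  85.])]
0.35 side [array([707., 255.]), array([760., 179.])]
lens_tube [([187.2, 164.4], 0.54)]
mirror_mount [([269.3, 165.5], 0.65)]
filter_ring [([267.1, 189.3], 0.35)]
hex_driver [([232.2, 213.6], 0.68)]
knob_cap [([132.5, 207.4], 0.5), ([243.0, 148.1], 0.25)]
cleaner [([135.2, 160.7], 0.46)]
screw_tray [([382.1, 141.1], 0.88)]
[-0.00565642 -0.38117728  0.57486711]
```

View pics/t7.png

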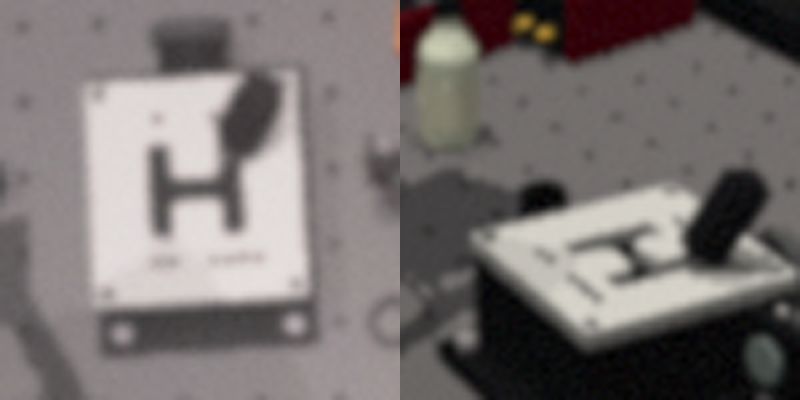

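The handle stands in slot 3 and nothing else appears to have moved. The lean reads 0.28–0.35 and the threshold is 0.305, so I'll refine it with an overlay anchored on the plate.

```bash
python3 - <<'E'
from h import *
from scipy.optimize import least_squares
ims={c:manip.read_camera(c) for c in('top','side')}
# plate mask -> corners by bright quad in top; fit pose via gate plate corners
P=.001*np.array([[70,65,80],[70,-65,80],[-70,-65,80],[-70,65,80.]])
def W(p,q):
    c,s=np.cos(p[2]),np.sin(p[2]);q=np.atleast_2d(q);return np.c_[p[0]+c*q[:,0]-s*q[:,1],p[1]+s*q[:,0]+c*q[:,1],q[:,2]]
obs={'top':np.array([[82,86],[297,66],[313,308],[90,312]])/5.333+[194.5,129.5]}
obs['side']=np.array([[668,182],[798,272],[588,352],[470,238]])  # far-left, far-right, near-right, near-left
obs['side']=(obs['side']-[400,0])/5.333+[224.5,139.5]
def off(cam,p): return (obs[cam]-proj(cam,W(p,P)))
def grip(cam,p,o,a,f):
    ax=np.array([np.sin(f),np.cos(f)*np.sin(a),np.cos(f)*np.cos(a)]);ex=np.array([np.cos(f),-np.sin(f)*np.sin(a),-np.sin(f)*np.cos(a)]);ey=np.cross(ax,ex)
    pts=[]
    for r in(.085,.143):
        for x,y in((14,7),(14,-7),(-14,7),(-14,-7),(7,14),(-7,14),(7,-14),(-7,-14)): pts.append(r*ax+.001*(x*ex+y*ey)+[0,0,.013])
    return cv2.convexHull((proj(cam,W(p,np.array(pts)))+o).astype(np.float32))[:,0]
for cams in(('top',),('side',)):
    r=least_squares(lambda p:np.concatenate([off(c,p).ravel() for c in cams]),[.524,.083,.027]);p=r.x
    print(cams,p[:2],np.degrees(p[2]),'rms px',np.sqrt((r.fun**2).mean()))
    c=cams[0];g=ims[c].max(2);S=8
    best=[]
    big=cv2.resize(g,None,fx=S,fy=S,interpolation=cv2.INTER_LINEAR)
    for f in np.arange(.1,.46,.02):
        h=grip(c,p,np.zeros(2),-.335,f);m=np.zeros_like(big);cv2.fillConvexPoly(m,np.int32((h+.5)*S),1)
        k=cv2.dilate(m,np.ones((25,25)))-m
        best.append((round(big[k>0].mean()-big[m>0].mean(),1),round(f,2)))
    print(best)
    h=[grip(c,p,np.zeros(2),-.335,f) for f in(.25,.35)]
    (x0,y0)=(225,135) if c=='top' else(262,160)
    v=cv2.resize(ims[c][y0:y0+40,x0:x0+40],(400,400),interpolation=cv2.INTER_CUBIC)
    for hh,col in zip(h,((255,0,0),(0,255,0))): cv2.polylines(v,[np.int32((hh+.5-[x0,y0])*10)],True,col,1)
    ims[c+'v']=v
cv2.imwrite('pics/ov.png',np.hstack([ims['topv'],ims['sidev']])[:,:,::-1])
E
```

```text
('top',) [0.52225172 0.08664933] 1.633678954635613 rms px 0.960070913923515
[(np.float64(9.4), np.float64(0.1)), (np.float64(16.3), np.float64(0.12)), (np.float64(22.1), np.float64(0.14)), (np.float64(29.3), np.float64(0.16)), (np.float64(36.5), np.float64(0.18)), (np.float64(45.0), np.float64(0.2)), (np.float64(53.0), np.float64(0.22)), (np.float64(61.7), np.float64(0.24)), (np.float64(69.6), np.float64(0.26)), (np.float64(76.2), np.float64(0.28)), (np.float64(79.9), np.float64(0.3)), (np.float64(80.0), np.float64(0.32)), (np.float64(77.2), np.float64(0.34)), (np.float64(71.7), np.float64(0.36)), (np.float64(64.5), np.float64(0.38)), (np.float64(56.3), np.float64(0.4)), (np.float64(47.5), np.float64(0.42)), (np.float64(39.2), np.float64(0.44))]
('side',) [0.52108936 0.08530287] 3.351917862477664 rms px 1.000142723272957
[(np.float64(-12.5), np.float64(0.1)), (np.float64(-4.7), np.float64(0.12)), (np.float64(3.1), np.float64(0.14)), (np.float64(11.7), np.float64(0.16)), (np.float64(18.9), np.float64(0.18)), (np.float64(26.6), np.float64(0.2)), (np.float64(35.7), np.float64(0.22)), (np.float64(46.3), np.float64(0.24)), (np.float64(56.1), np.float64(0.26)), (np.float64(66.2), np.float64(0.28)), (np.float64(74.9), np.float64(0.3)), (np.float64(81.9), np.float64(0.32)), (np.float64(84.0), np.float64(0.34)), (np.float64(82.2), np.float64(0.36)), (np.float64(77.2), np.float64(0.38)), (np.float64(69.7), np.float64(0.4)), (np.float64(60.2), np.float64(0.42)), (np.float64(50.8), np.float64(0.44))]
```

View pics/ov.png

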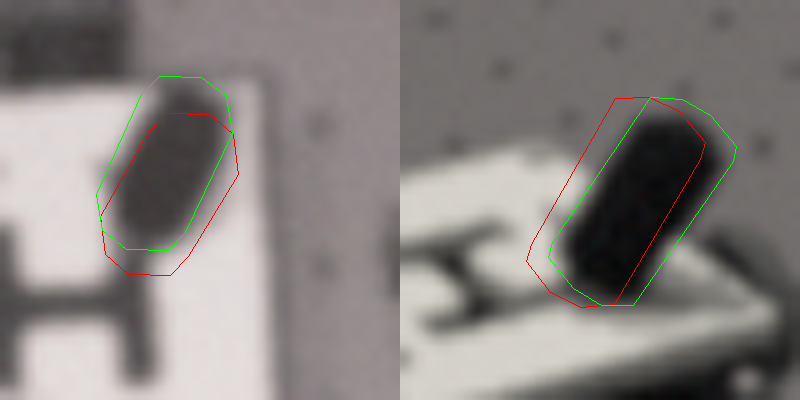

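The overlays bracket the lean at 0.31 (top) and 0.34 (side), which is probably home but close to the threshold. There is plenty of time left, so I'll make one more square-on push to confirm the hard stop.

drive_tool(
  commands=[-10, -45, 0, 0, 0, 0, 0, -10, -45, 0, 0, 0, 0, 0, -5, -45, 0, 0, 0, 0, 0, 0, -45, 0, 0, 0, 0, 0, 0, -25, 0, 0, 0, 0, 0, 0, 0, 0, 0, 0, 0, 0, 0, 0, 40, 0, 0, 0, 0, 0, 0, 35, 0, 0, 0, 0, 0, 0, 22, 0, 0, 0, 0, 0, 0, 0, 0, 0, 0, 0],
)

```text
time: 14.75
position: [0.4515, 0.0566, 0.1353]
ee_rot: [-0.059, 3.124, -0.001]
wrist_force: [-0.9, 0.4, 0.6]
opening: 0.008
```

drive_tool(
  commands=[-8, -6, 6, 0, 1, 0, 0, -10, -6, 4, 0, 0, 0, 0, -12, 0, 0, 0, 0, 0, 0, -12, 0, 0, 0, 0, 0, 0, -12, 0, 0, 0, 0, 0, 0, -8, 0, 0, 0, 0, 0, 0, 0, 0, 0, 0, 0, 0, 0],
)

```text
time: 15.45
position: [0.5196, 0.0516, 0.1334]
ee_rot: [-0.066, 3.136, 0.001]
wrist_force: [-0.4, 1.2, -0.3]
opening: 0.004
```

drive_tool(
  commands=[-4, -5, 4, 0, 0, 0, 0, -4, -2, 4, 0, 0, 0, 0, -4, 0, 0, 0, 0, 0, 0, 0, 0, 0, 0, 0, 0, 0],
)

```text
time: 15.85
position: [0.5324, 0.0451, 0.1257]
ee_rot: [-0.067, 3.135, 0.001]
wrist_force: [0.4, -0.8, 0.2]
opening: 0.0
```

drive_tool(
  commands=[-2, 0, 0, 0, 0, 0, 0, -3, 0, 0, 0, 0, 0, 0, -3, 0, 0, 0, 0, 0, 0, -4, 0, 0, 0, 0, 0, 0],
)

```text
time: 16.25
position: [0.5386, 0.0453, 0.1246]
ee_rot: [0.067, -3.132, -0.0]
wrist_force: [-25.1, -3.0, 19.4]
opening: 0.001
```

It hit the same hard stop, at 0.5386 m and 25 N. The lever had stayed put and is home. I'll retreat and hand in.

drive_tool(
  commands=[10, 0, 0, 0, 0, 0, 0, 20, 0, 0, 0, 0, 0, 0, 25, 0, 0, 0, 0, 0, 0, 20, 0, -20, 0, 0, 0, 0, 10, 0, -40, 0, 0, 0, 0, 0, 0, -40, 0, 0, 0, 0, 0, 40, 0, 0, 0, 0, 0, 0, 45, 0, 0, 0, 0, 0, 0, 45, 0, 0, 0, 0, 0, 0, 45, 0, 0, 0, 0, 0, 0, 45, 0, 0, 0, 0, 0, 0, 0, 0, 0, 0, 0, 0, 0, 0, 0, 0, 0, 0, 0],
)

```text
time: 17.55
position: [0.4412, 0.2696, 0.2312]
ee_rot: [0.061, -3.139, -0.006]
wrist_force: [-0.5, -0.4, 0.0]
opening: 0.006
```

```bash
python3 ts.py t8; python3 -c "
from h import *
a=cv2.imread('pics/t7.png').astype(int);b=cv2.imread('pics/t8.png').astype(int)
d=np.abs(a-b).max(2);print('handle-region diff',d[60:180,200:300].mean(),d[150:280,660:780].mean())
for t in('lens_tube','mirror_mount','filter_ring','hex_driver'):
    print(t,[(np.round(d['pixel'],1).tolist(),round(d['score'],2)) for d in manip.spot_point(t,'top')])
print(manip.read_state()['wrist_force']);print(manip.hand_in())"
```

```text
17.55 [0.4412 0.2696 0.2312] [-0.5 -0.4  0. ]
top [241.2, 150.2] 0.45 [0.56388627 0.05134615 0.118     ]
side [286.2, 178.6] 0.63 [0.56327188 0.05173611 0.118     ]
handle-region diff 1.846 1.8309615384615385
lens_tube []
mirror_mount [([271.2, 162.0], 0.49), ([382.6, 142.2], 0.19)]
filter_ring [([271.1, 189.4], 0.47)]
hex_driver [([229.8, 215.0], 0.82)]
[ 0.30730533 -0.18782384 -0.4834436 ]
the job is handed in; nothing more can be done
None
```

The lever is in slot 3 and the job is handed in, at about 18 s of the 64 s allowed; no verdict was reported. With the gripper shut, I pushed the handle forward to line up with the cross passage. I then pushed it right to the lane wall (22 N) and forward to the slot's end (26 N), and backed away.

**Lever home:** A second push met the same hard stop, at tool x 0.5386 m against 0.5374 m the first time. The side view put the forward lean at about 0.34 rad. The top view gave only about 0.31, barely over the 0.305 limit, so I relied on the hard stop. The handle looked the same in the pictures before and after that second push.

**Bystanders:** No bystander showed movement beyond the detector's scatter of a few pixels, where a pixel is about 3 mm on the table. On the last look the mirror mount's point was 5 px from where it started. The lens tube was not detected then, though it was about 4 px from its start after the first push. The arm was never near it at its height, and I felt no unexpected contact forces.

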